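# Serve a bread roll with tongs in the cafe back office

## Robot

A 6-joint arm with a two-finger parallel gripper is mounted at the origin on the work surface. World frame = base frame: x ahead of the robot, y to its left, z up, the work surface at z = 0. Lengths are in mm, angles in rad, forces in N, time in s.
With the tool pointing down it reaches from about 325 to 875 mm from the base axis. Payload 4.4 kg.
Tool frame: the origin (TCP) lies between the finger pads; the fingertips stand 19 mm ahead of it and the grasp point (between the pads) is the TCP; x points along the fingers, y is the direction in which the jaws open and shut, and the axes are right-handed (so a half turn about x gives the same grasp; the last joint's range is limited). The gripper opens to 85 mm and grips with 20 to 120 N. Pads are 22 mm wide; open, the fingers measure 114 mm over their backs; the gripper's body (76 mm by 85 mm) begins 54 mm behind the grasp point. The pads swing forward as they close: fully open they stand 13 mm farther back than shut.
Start: joints at [-1.413, 0.207, 1.542, -0, 1.393, -0.15], TCP at [174.739, -547.808, 217.382] pointing down, gripper open.
Joint ranges: [-2.73, 2.73], [-0.86, 2.22], [0.23, 2.46], [-1.11, 4.25], [0.08, 2.63], [-2.82, 2.82]. Speed limits (rad/s): [2.79, 2.79, 3.14, 3.14, 3.14, 3.14].

## Interface

Orientations are given as a rotation vector (axis times angle).
In Python, from workcell import arm gives the robot as it stands.
- The arm moves only by the shell command python3 -m jog 'ROWS' [FORCE]. ROWS is JSON, a list of rows, each a list of 3 entries, a list of its own where there are three numbers: the shift along the world's x, y, z scaled (see below), then the turn, a rotation vector about the world's x, y, z scaled (see below), then the closure, from -1 (fully open) to 1 (shut). A call has 1 to 12 rows; each row shifts and turns the commanded pose from where the row before left it; what a row does not reach is not made up. The controller multiplies each number of a shift by 0.04 m and each number of a turn by 6 degrees. A row lasts 1/12 s, in which the tool goes at most 41.7 mm and 7.16 degrees, less where a joint would pass 70% of its speed; a pose out of reach is approached as far as the arm can. A call with a number of a shift or a turn outside -1 to 1 is refused whole. A call with a gripper value outside its range is refused whole. The fingers move at their own pace and stop on an object; FORCE is the grip in N (left out, the last holds). Time passes only in rows, so rows that do not move let the fingers close. It gives the time, the measured TCP pose, the force and the opening at its end, in the units of the state.
- arm.observe(): the state, without advancing time (a new reading comes with each control period).
- arm.get_image(name): name is "scene" or "top"; returns the picture (420x560x3 uint8, red, green, blue); there is no depth.
- arm.calibration(name): a dict with "fovy" (degrees; the focal length in pixels is half the picture's height over the tangent of half this angle, whatever the lens; pixels are square), "cx", "cy" (the principal point, pixels), "extrinsics" (4x4, takes a point from camera to world coordinates). Camera axes: x right, y down, z forward; pixel columns grow to the right and rows downward; lengths in mm; the calibration is good to about 2 mm. A picture is of the moment at which its call begins. calibration takes no time and is no camera call.
- arm.sign_off(): hands the job in, once; it reports no verdict.
The state is a dict: "time_s": time; "q": joint angles; "joint_velocities": joint speeds; "joint_torque": joint torques, N m; "ee_pos": TCP position; "ee_rot": TCP orientation; "ft_force": force on the tool from outside, world axes, zero at the start; "torque": the same for the moment, N m; "opening": opening from 0.0 (shut) to 1.0 (fully open).
Only numpy, scipy, OpenCV 4.12 (cv2) and the standard library are available. Lean on these libraries where they do the work, as an engineer would, in place of code of your own. Each camera call takes 0.05 s, during which the arm holds its last target.

## Task

Pick up the kitchen tongs, close them on the round bread roll on the baking tray and hold the roll up in the tongs over the middle of the empty plate, at least 10 cm above it. Finish while holding it there: do not put the roll down or let go. Touch the roll only with the tongs, and leave the other two bakes and the plate where they are.

Things in the scene. Friction and masses are not known exactly. Their poses are not given: they have to be found in the camera images.
- tongs_grip (a point): Steel kitchen tongs, 235 mm long, 120 g, lying flat, jaws open sideways. This point: the place to grip, on the centre line, half-way up (13 mm above the underside), near the centre of mass, 80 mm ahead of the rear pivot pin. x points to the jaws, y to the left arm, z up. The arms have black handles 26 mm high, 8 mm thick, straight 25 mm either side of here; untouched, 58 mm over the outside here.
- tongs_jaws (a point): Midway between the jaws of the tongs, 105 mm ahead of tongs_grip along its x, same height and axes. Jaws: hollowed upright paddles 38 mm long, 26 high, 4 thick. The jaw gap is 89 mm untouched; it shrinks 2.3 mm per mm squeezed off the outside width at tongs_grip (53 mm there: gap 78; 44 mm: gap 58).
- tongs_left: Left (+y) arm of the tongs with its jaw; origin on the upright pivot pin, underside. Both arms swing in alike when squeezed; the spring pushes back with about 6 N at tongs_grip untouched and 8 N at 44 mm outside width, so a partly closed gripper carries the tongs open.
- tongs_right: Right (-y) arm of the tongs with its jaw; origin on the pivot pin at the rear, underside.
- roll_centre (a point): Centre (21 mm above its underside) of the round bread roll: a dome-topped brown roll 58 mm in diameter, 42 mm high, flat base, about 50 g, widest and nearly upright-sided at mid-height. It lies on the tray, in any of its three places. Its heading does not matter.
- tray: Fixed flat aluminium baking tray, 150 mm (x) by 370 mm (y), 6 mm thick with a rim 10 mm high; origin at the centre of its underside. Three bakes lie on it in a row along its y axis, 120 mm apart.
- bun: Another bake on the tray, to be left alone: oblong brown bun 90 mm long, 40 mm wide, 40 mm high; origin at the centre of its underside, length along its x.
- bagel: Another bake on the tray, to be left alone: brown ring-shaped bagel 76 mm across, 28 mm high, with a hole in the middle; origin at the centre of its underside.
- plate: Empty blue ceramic plate, 160 mm in diameter, 16 mm high, loose on the table; origin at the centre of its underside. The tongs and the plate lie on opposite sides of the tray, either way round.
Things that resemble listed ones, but are neither listed nor needed, are in the scene too. Several things have the shape of the plate; the one meant has the colours described above.

How it is judged:
By the outcome, as a careful person would: the job done as asked, in the order asked, and still so for the second after the job is handed in, while the arm keeps its last pose, push and grip.
It also fails if it takes over 51 s, if anything falls off the work surface, if the arm or the gripper's body presses on something with over 40 N, if the wrist force passes 120 N, or if a joint passes its speed limit or range.

## Working session

There is one attempt and no reset: what is moved stays moved. The work goes in short steps, Python scripts to look and compute and a shell command to move; the robot and the scene stay as the last step left them, time stands still between calls to the robot, and variables do not carry over. Pictures are saved under pics/ and viewed, and the job is handed in when it is done.

```bash
mkdir -p pics; ls; python3 - <<'E'
from workcell import arm
import cv2
o=arm.observe(); print({k:o[k] for k in ("time_s","ee_pos","ee_rot","opening","ft_force")})
for n in("scene","top"):
    cv2.imwrite(f"pics/{n}0.png",arm.get_image(n)[:,:,::-1]); print(n,arm.calibration(n))
E
```

```text
pics
{'time_s': 0.0, 'ee_pos': array([ 174.62748621, -546.99124198,  216.19642559]), 'ee_rot': array([ 2.05592371,  0.32240398, -2.05591444]), 'opening': 1.003277176438438, 'ft_force': array([0.89841668, 0.04346722, 0.69056282])}
scene {'fovy': 46.31258836391823, 'cx': 283.0818184173447, 'cy': 209.94701915735268, 'extrinsics': array([[ 3.83321939e-01,  7.08669792e-01, -5.92327120e-01,
         1.25740155e+03],
       [ 9.23468075e-01, -2.82637392e-01,  2.59466410e-01,
        -2.53546501e+02],
       [ 1.64622142e-02, -6.46454353e-01, -7.62775042e-01,
         1.09541036e+03],
       [ 0.00000000e+00,  0.00000000e+00,  0.00000000e+00,
         1.00000000e+00]])}
top {'fovy': 50.77603528527068, 'cx': 280.29364309322966, 'cy': 206.48066778721545, 'extrinsics': array([[ 5.91063720e-03, -9.97417625e-01,  7.15761566e-02,
         3.92764076e+02],
       [-9.99982149e-01, -5.95812415e-03, -4.49959271e-04,
         1.09418210e+02],
       [ 8.75256934e-04, -7.15722193e-02, -9.97435036e-01,
         1.32642265e+03],
       [ 0.00000000e+00,  0.00000000e+00,  0.00000000e+00,
         1.00000000e+00]])}
```

View pics/scene0.png

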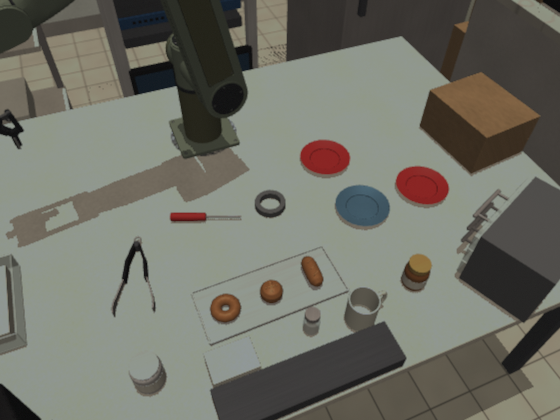

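View pics/top0.png

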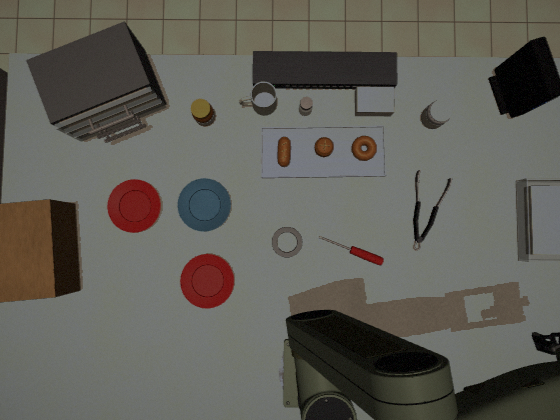

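The scene shows the tongs at about top-view (425,210) with the jaws up, towards +x. The roll is in the middle of the tray (324,147), between the bun (284,152) and the bagel (364,148). The blue plate is at (204,205). Next I'll measure these.

```bash
cat > h.py <<'E'
import numpy as np,cv2
from workcell import arm
def cal(n):
    c=arm.calibration(n); f=210/np.tan(np.radians(c["fovy"])/2); return f,c["cx"],c["cy"],np.array(c["extrinsics"])
def px2w(n,p,z):
    f,cx,cy,E=cal(n); p=np.atleast_2d(np.array(p,float))
    d=np.c_[(p[:,0]-cx)/f,(p[:,1]-cy)/f,np.ones(len(p))]@E[:3,:3].T
    return E[:3,3]+d*((z-E[2,3])/d[:,2])[:,None]
def w2px(n,P):
    f,cx,cy,E=cal(n); c=(np.atleast_2d(P)-E[:3,3])@E[:3,:3]
    return np.c_[cx+f*c[:,0]/c[:,2],cy+f*c[:,1]/c[:,2]]
E
python3 - <<'E'
from h import *
im=cv2.imread("pics/top0.png"); hsv=cv2.cvtColor(im,cv2.COLOR_BGR2HSV)
def blobs(n,im,lo,hi,z,amin,roi):
    hsv=cv2.cvtColor(im,cv2.COLOR_BGR2HSV)
    m=cv2.inRange(hsv,lo,hi); k=np.zeros_like(m); x0,y0,x1,y1=roi; k[y0:y1,x0:x1]=m[y0:y1,x0:x1]
    for c in cv2.findContours(k,cv2.RETR_EXTERNAL,cv2.CHAIN_APPROX_NONE)[0]:
        if cv2.contourArea(c)>amin:
            (u,v),s,a=cv2.minAreaRect(c); M=cv2.moments(c); u,v=M['m10']/M['m00'],M['m01']/M['m00']
            w=px2w(n,(u,v),z)[0]; f,_,_,E=cal(n); sc=np.linalg.norm(w-E[:3,3])/f
            print(n,"px",round(u,1),round(v,1),"w",w.round(1),"size",(np.array(s)*sc).round(0),"ang",round(a,1))
print("bakes");blobs("top",im,(3,110,50),(22,255,255),27,40,(260,125,390,180))
print("plate");blobs("top",im,(95,70,40),(115,255,255),12,500,(150,150,260,260))
s=cv2.imread("pics/scene0.png")
print("bakes");blobs("scene",s,(3,110,40),(22,255,255),27,40,(195,250,345,335))
print("plate");blobs("scene",s,(95,70,40),(115,255,255),12,300,(320,170,400,240))
cv2.imwrite("pics/t_crop.png",cv2.resize(im[155:260,380:480],None,fx=5.7,fy=5.7,interpolation=cv2.INTER_CUBIC)*1)
cv2.imwrite("pics/s_crop.png",cv2.resize(s[225:325,90:180],None,fx=6,fy=6,interpolation=cv2.INTER_CUBIC))
E
```

```text
bakes
top px 323.7 146.2 w [666.5 -19.1  27. ] size [54. 51.] ang 90.0
top px 283.5 151.2 w [650.8 100.3  27. ] size [87. 33.] ang 90.0
top px 363.6 147.8 w [ 662.5 -137.8   27. ] size [73. 70.] ang 90.0
plate
top px 203.6 204.5 w [491.7 337.3  12. ] size [154. 154.] ang 90.0
bakes
scene px 225.0 307.7 w [ 663.7 -141.2   27. ] size [67. 70.] ang 90.0
scene px 271.0 291.2 w [662.6 -20.3  27. ] size [53. 51.] ang 90.0
scene px 311.8 271.1 w [646.3  99.4  27. ] size [82. 37.] ang 66.0
plate
scene px 362.2 205.2 w [484.9 337.2  12. ] size [113. 154.] ang 90.0
```

View pics/t_crop.png

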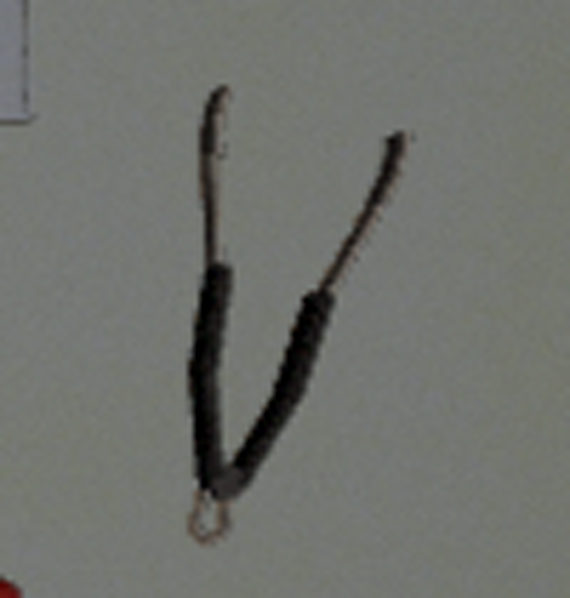

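View pics/s_crop.png

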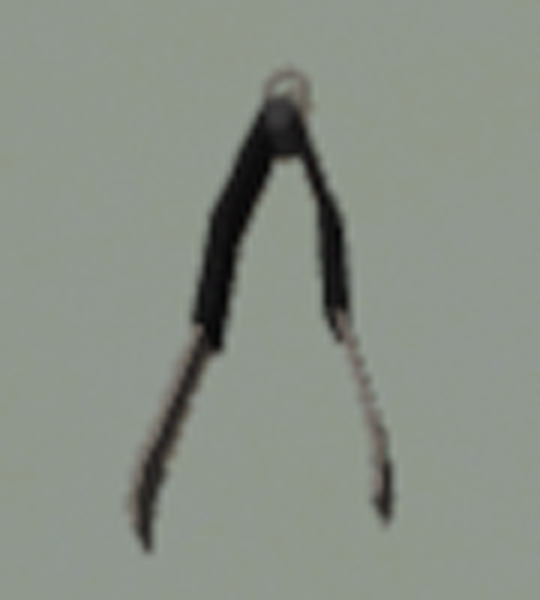

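```bash
python3 - <<'E'
from h import *
def c(n,p,z):
    p=np.array(p,float); o,s=((380,155),5.7) if n=="top" else ((90,225),6.)
    return px2w(n,(p+.5)/s+np.array(o)-.5,z)
T=dict(pivot=(230,483),Ltip=(222,90),Rtip=(400,135),Lhfront=(218,266),Rhfront=(318,294),Lbend=(204,375),Rbend=(294,386))
S=dict(pivot=(283,110),Rtip=(144,520),Ltip=(384,490),Rhfront=(210,330),Lhfront=(337,310))
for n,D,z in(("top",T,26),("scene",S,26)):
    W={k:c(n,v,z)[0,:2] for k,v in D.items()}
    for k,v in W.items(): print(n,k,v.round(1))
    m=(W["Ltip"]+W["Rtip"])/2; d=m-W["pivot"]; L=np.linalg.norm(d); u=d/L
    hm=(W["Lhfront"]+W["Rhfront"])/2-W["pivot"]
    print("len",L.round(1),"heading",np.degrees(np.arctan2(u[1],u[0])).round(1),"handlemid heading",np.degrees(np.arctan2(hm[1],hm[0])).round(1),np.linalg.norm(hm).round(1),"grip",(W["pivot"]+80*u).round(1),"tipgap",np.linalg.norm(W["Ltip"]-W["Rtip"]).round(1))
E
```

```text
top pivot [ 392.  -301.1]
top Ltip [ 595.8 -300.4]
top Rtip [ 572.8 -392.5]
top Lhfront [ 504.  -296.8]
top Rhfront [ 489.7 -348.3]
top Lbend [ 447.5 -288.6]
top Rbend [ 442.1 -335. ]
len 197.6 heading -13.3 handlemid heading -11.5 107.0 grip [ 469.9 -319.4] tipgap 94.9
scene pivot [ 388.5 -299.3]
scene Rtip [ 571.5 -393. ]
scene Ltip [ 594.1 -300.8]
scene Rhfront [ 491.8 -351.5]
scene Lhfront [ 501.8 -299.8]
len 200.0 heading -13.8 handlemid heading -13.7 111.4 grip [ 466.2 -318.4] tipgap 94.9
```

```bash
cat >> h.py <<'E'
from scipy.spatial.transform import Rotation as Ro
def st():
    o=arm.observe(); R=Ro.from_rotvec(o["ee_rot"]).as_matrix(); y=R[:,1]
    a=np.degrees(np.arctan2(y[1],y[0]))
    print("t",round(o["time_s"],2),"pos",o["ee_pos"].round(1),"toolx",R[:,0].round(3),"tooly ang",a.round(2),"heading(mod180)",(((a-90)+90)%180-90).round(2),"F",np.round(o["ft_force"],1),"open",round(o["opening"],3),"q",np.round(o["q"],2))
    return o,R
E
python3 -c "from h import *;st()"
```

```text
t 0.1 pos [ 174.6 -547.1  216.3] toolx [-0.     0.002 -1.   ] tooly ang -72.31 heading(mod180) 17.69 F [-0.3 -0.4  0.2] open 1.002 q [-1.41  0.21  1.54 -0.    1.39 -0.15]
```

```bash
python3 -m jog '[[[0.4,0.3,-0.1],[0,0,-0.3],-1],[[0.7,0.55,-0.2],[0,0,-0.5],-1],[[0.7,0.55,-0.2],[0,0,-0.5],-1],[[0.7,0.55,-0.2],[0,0,-0.5],-1],[[0.7,0.55,-0.2],[0,0,-0.5],-1],[[0.7,0.55,-0.2],[0,0,-0.5],-1],[[0.7,0.55,-0.3],[0,0,-0.5],-1],[[0.7,0.55,-0.3],[0,0,-0.5],-1],[[0.7,0.55,-0.3],[0,0,-0.5],-1],[[0.7,0.55,-0.3],[0,0,-0.5],-1],[[0.6,0.4,-0.3],[0,0,-0.45],-1],[[0,0,0],[0,0,0],-1]]' 20; python3 -m jog '[[[0,0,0],[0,0,0],-1],[[0,0,0],[0,0,0],-1]]'; python3 - <<'E'
from h import *
st()
im=arm.get_image("top"); cv2.imwrite("pics/t1.png",cv2.resize(im[130:270,360:500,::-1],None,fx=4,fy=4,interpolation=cv2.INTER_CUBIC))
im=arm.get_image("scene"); cv2.imwrite("pics/s1.png",cv2.resize(im[205:325,80:200,::-1],None,fx=5,fy=5,interpolation=cv2.INTER_CUBIC))
E
```

```text
time_s: 1.1
ee_pos: [468.6, -316.7, 110.1]
ee_rot: [-2.09, 0.244, 2.096]
ft_force: [0.0, 0.3, 0.1]
opening: 0.999
time_s: 1.27
ee_pos: [466.3, -321.8, 113.1]
ee_rot: [-2.093, 0.252, 2.095]
ft_force: [-0.2, -0.6, 0.1]
opening: 1.001
t 1.27 pos [ 466.3 -321.8  113.1] toolx [-0.001  0.    -1.   ] tooly ang -103.75 heading(mod180) -13.75 F [-0.2 -0.6  0.1] open 1.001 q [-0.76  0.3   1.66 -0.    1.19  1.05]
```

View pics/t1.png

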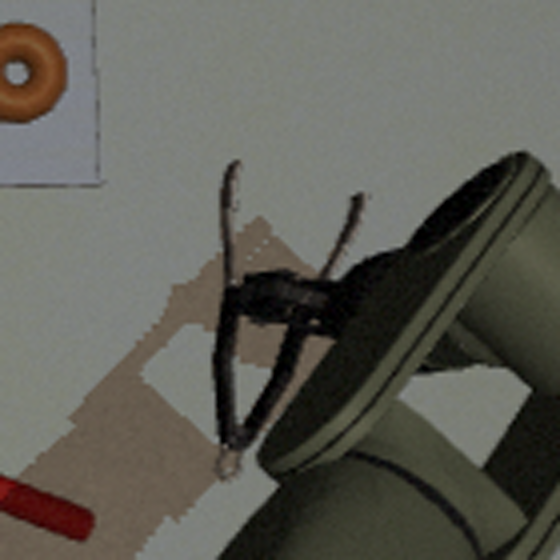

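View pics/s1.png

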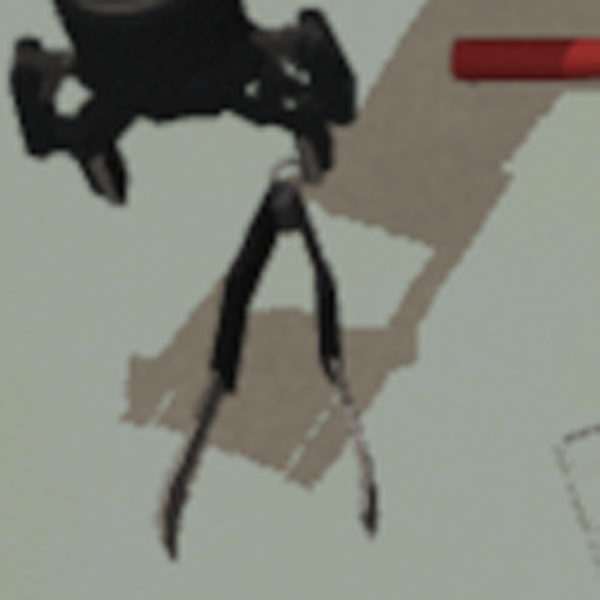

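The fingers straddle the handles in the scene view. I'll descend with a small shift in y.

```bash
python3 -m jog '[[[0.02,0.1,-0.3],[0,0,0],-1],[[0,0,-0.5],[0,0,0],-1],[[0,0,-0.4],[0,0,0],-1],[[0,0,-0.3],[0,0,0],-1],[[0,0,-0.2],[0,0,0],-1],[[0,0,0],[0,0,0],-1],[[0,0,0],[0,0,0],-1]]'; python3 - <<'E'
from h import *
st()
im=arm.get_image("scene"); cv2.imwrite("pics/s2.png",cv2.resize(im[205:325,80:200,::-1],None,fx=5,fy=5,interpolation=cv2.INTER_CUBIC))
E
```

```text
time_s: 1.95
ee_pos: [467.2, -318.0, 45.1]
ee_rot: [-2.092, 0.254, 2.093]
ft_force: [0.3, 0.8, -0.5]
opening: 1.001
t 1.95 pos [ 467.2 -318.    45.1] toolx [-0.  0. -1.] tooly ang -103.84 heading(mod180) -13.84 F [ 0.3  0.8 -0.5] open 1.001 q [-0.75  0.39  1.7   0.    1.05  1.06]
```

View pics/s2.png

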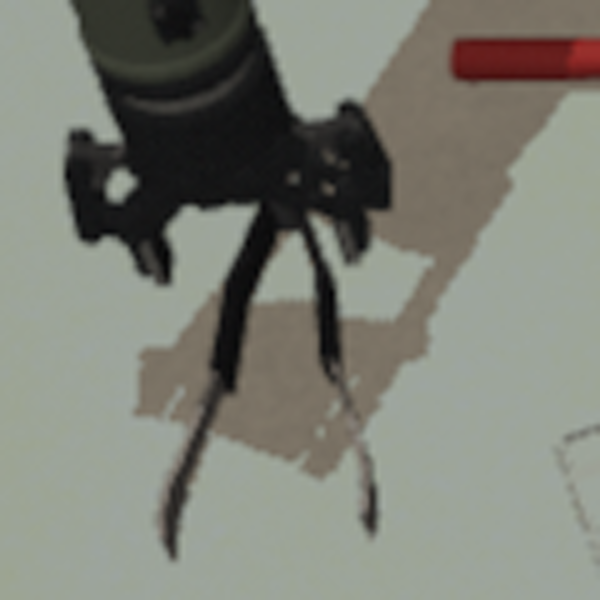

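```bash
python3 - <<'E'
from h import *
u=np.array([-np.sin(np.radians(-13.8)),np.cos(np.radians(-13.8)),0])
for z in(13,26,45,55):
    c=np.array([467.2,-318,z]);P=np.array([c,c+29*u,c-29*u,c+42*u,c-42*u]); print(z,((w2px("scene",P)-[80,205]+.5)*5-.5).round(0).tolist())
E
```

```text
13 [[286.0, 330.0], [343.0, 324.0], [229.0, 337.0], [369.0, 321.0], [204.0, 340.0]]
26 [[281.0, 316.0], [338.0, 310.0], [224.0, 323.0], [364.0, 307.0], [198.0, 326.0]]
45 [[273.0, 296.0], [331.0, 289.0], [215.0, 302.0], [357.0, 286.0], [189.0, 305.0]]
55 [[269.0, 285.0], [327.0, 278.0], [210.0, 291.0], [353.0, 275.0], [184.0, 294.0]]
```

```bash
python3 - <<'E'
from h import *
im=arm.get_image("scene")[:,:,::-1]
im=np.clip(im.astype(float)*1.8,0,255).astype(np.uint8)
x0,y0=95,220;s=9
c=cv2.resize(im[y0:y0+65,x0:x0+75],None,fx=s,fy=s,interpolation=cv2.INTER_CUBIC)
a=np.radians(-13.8);f=np.array([np.cos(a),np.sin(a),0]);u=np.array([-f[1],f[0],0])
def mk(P,col):
    for p in (w2px("scene",np.array(P))-[x0,y0]+.5)*s: cv2.drawMarker(c,tuple(int(v) for v in p),col,0,10,1)
T=np.array([467.2,-318,45.1]);G=np.array([467.2,-318,26])
mk([T,T+42.5*u,T-42.5*u],(0,0,255)); mk([T-[0,0,6]+42.5*u+11*f,T-[0,0,6]-42.5*u+11*f],(0,255,0)); mk([G,G+29*u,G-29*u],(255,0,0))
cv2.imwrite("pics/s3.png",c)
E
```

```text
(no output)
```

View pics/s3.png

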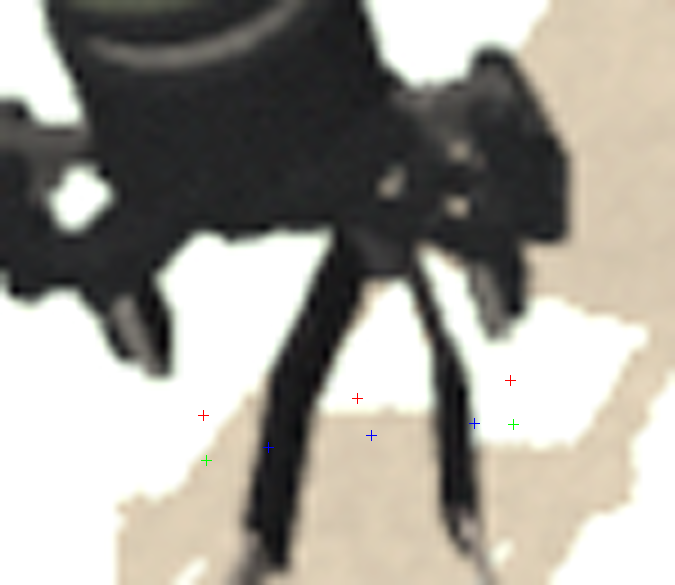

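```bash
python3 - <<'E'
from h import *
im=arm.get_image("top")[:,:,::-1]
im=np.clip(im.astype(float)*2.2,0,255).astype(np.uint8)
x0,y0=395,165;s=9
c=cv2.resize(im[y0:y0+65,x0:x0+75],None,fx=s,fy=s,interpolation=cv2.INTER_CUBIC)
a=np.radians(-13.8);f=np.array([np.cos(a),np.sin(a),0]);u=np.array([-f[1],f[0],0])
def mk(P,col):
    for p in (w2px("top",np.array(P))-[x0,y0]+.5)*s: cv2.drawMarker(c,tuple(int(v) for v in p),col,0,10,1)
T=np.array([467.2,-318,45.1]);G=np.array([467.2,-318,26])
mk([T,T+42.5*u,T-42.5*u],(0,0,255)); mk([T+[0,0,54]+42*u+38*f,T+[0,0,54]+42*u-38*f],(0,255,0)); mk([G,G+29*u,G-29*u,G+105*f],(255,0,0))
cv2.imwrite("pics/t3.png",c)
E
```

```text
(no output)
```

View pics/t3.png

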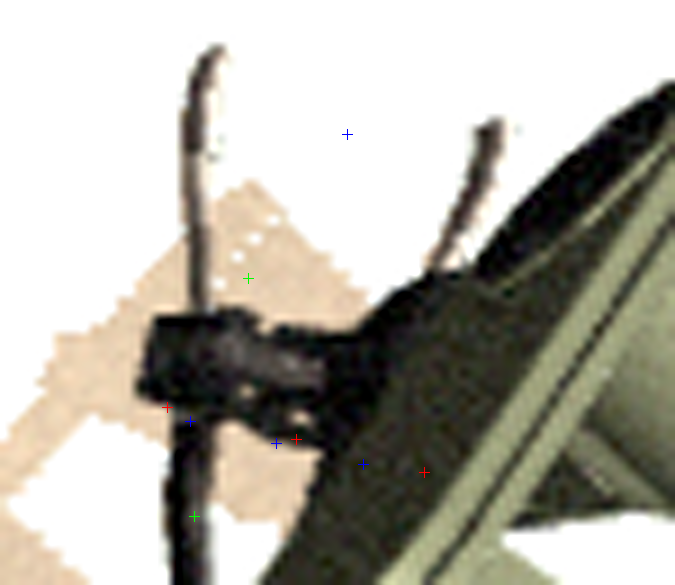

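```bash
python3 - <<'E'
from h import *
def ray(n,p):
    _,_,_,E=cal(n); q=px2w(n,p,0)[0]; d=q-E[:3,3]; return E[:3,3],d/np.linalg.norm(d)
def tri(ps,pt):
    s=np.array(ps)/9.+[95,220]-.5; t=np.array(pt)/9.+[395,165]-.5
    A,b=np.zeros((3,3)),np.zeros(3); L=[]
    for n,p in(("scene",s),("top",t)):
        o,d=ray(n,p); M=np.eye(3)-np.outer(d,d); A+=M;b+=M@o; L.append((o,M))
    X=np.linalg.solve(A,b); print(X.round(1),[np.linalg.norm(M@(X-o)).round(1) for o,M in L])
print("front top corner");tri((568,153),(158,318))
print("back top corner");tri((505,50),(138,390))
E
```

```text
front top corner
[ 495.9 -242.3  157.5] [np.float64(1.9), np.float64(1.9)]
back top corner
[ 471.1 -241.4  170.5] [np.float64(11.1), np.float64(11.1)]
```

```bash
python3 - <<'E'
from h import *
im=arm.get_image("scene")[:,:,::-1].astype(float)
c=np.clip((im[215:285,80:180]-110)*4,0,255).astype(np.uint8)
cv2.imwrite("pics/s4.png",cv2.resize(c,None,fx=8,fy=8,interpolation=cv2.INTER_CUBIC))
E
```

```text
(no output)
```

View pics/s4.png

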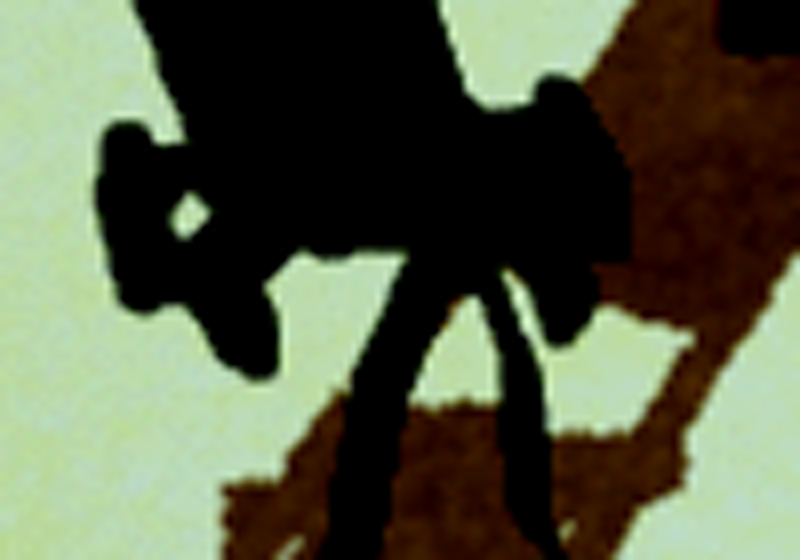

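```bash
python3 - <<'E'
from h import *
a=np.radians(-13.8);f=np.array([np.cos(a),np.sin(a),0]);u=np.array([-f[1],f[0],0])
for z in(26,39,45,55,65,75,85):
    L,R=px2w("scene",[(150.4,257.3),(112.5,261.5)],z); T=np.array([467.2,-318,z])
    print(z,"L f,u",((L-T)@f).round(1),((L-T)@u).round(1)," R",((R-T)@f).round(1),((R-T)@u).round(1))
E
```

```text
26 L f,u -28.3 36.4  R -28.7 -60.5
39 L f,u -18.8 39.0  R -19.2 -56.8
45 L f,u -14.4 40.2  R -14.8 -55.0
55 L f,u -7.1 42.2  R -7.5 -52.1
65 L f,u 0.2 44.2  R -0.2 -49.2
75 L f,u 7.5 46.2  R 7.1 -46.3
85 L f,u 14.7 48.2  R 14.4 -43.3
```

The images put the open fingertips near z = 75, about 30 mm above where the TCP reading and spec imply. I'll go down to the nominal height, which is safe on either reading, and look again.

```bash
python3 -m jog '[[[0,0,-0.2],[0,0,0],-1],[[0,0,-0.2],[0,0,0],-1],[[0,0,-0.15],[0,0,0],-1],[[0,0,0],[0,0,0],-1],[[0,0,0],[0,0,0],-1]]'; python3 - <<'E'
from h import *
st()
im=arm.get_image("scene"); cv2.imwrite("pics/s5.png",cv2.resize(im[215:290,80:180,::-1],None,fx=8,fy=8,interpolation=cv2.INTER_CUBIC))
E
```

```text
time_s: 2.57
ee_pos: [466.8, -317.1, 22.3]
ee_rot: [-2.091, 0.252, 2.095]
ft_force: [-0.2, -0.3, -0.6]
opening: 1.001
t 2.57 pos [ 466.8 -317.1   22.3] toolx [-0.002  0.002 -1.   ] tooly ang -103.8 heading(mod180) -13.8 F [-0.2 -0.3 -0.6] open 1.001 q [-0.75  0.42  1.71 -0.    1.01  1.06]
```

View pics/s5.png

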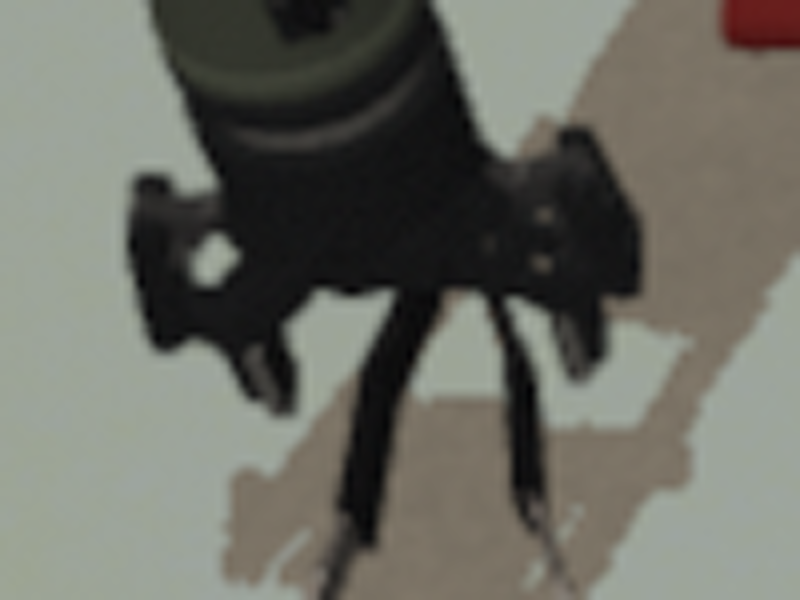

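```bash
python3 - <<'E'
from h import *
a=np.radians(-13.8);f=np.array([np.cos(a),np.sin(a),0]);u=np.array([-f[1],f[0],0])
pts=dict(tipL=(580,378),tipR=(282,412),bodyedge=(370,290),kTopL=(575,130),kFrontL=(640,210),kTopR=(150,178),kFrontBotR=(160,350))
for k,p in pts.items():
  for z in(20,50,76,100,120,140,160):
    X=px2w("scene",[np.array(p)/8+[80,215]-.45],z)[0]-[466.8,-317.1,z]
    print(k,z,"f %.0f u %.0f"%(X@f,X@u),end=" | ")
  print()
im=arm.get_image("top")[:,:,::-1]
cv2.imwrite("pics/t5.png",cv2.resize(im[165:245,390:490],None,fx=8,fy=8,interpolation=cv2.INTER_CUBIC))
E
```

```text
tipL 20 f -17 u 39 | tipL 50 f 4 u 45 | tipL 76 f 23 u 50 | tipL 100 f 40 u 55 | tipL 120 f 55 u 59 | tipL 140 f 69 u 63 | tipL 160 f 83 u 66 | 
tipR 20 f -17 u -56 | tipR 50 f 4 u -48 | tipR 76 f 23 u -40 | tipR 100 f 40 u -33 | tipR 120 f 54 u -28 | tipR 140 f 69 u -22 | tipR 160 f 83 u -16 | 
bodyedge 20 f -63 u -31 | bodyedge 50 f -40 u -23 | bodyedge 76 f -20 u -16 | bodyedge 100 f -2 u -10 | bodyedge 120 f 13 u -4 | bodyedge 140 f 28 u 1 | bodyedge 160 f 44 u 6 | 
kTopL 20 f -121 u 35 | kTopL 50 f -97 u 41 | kTopL 76 f -76 u 47 | kTopL 100 f -56 u 51 | kTopL 120 f -40 u 55 | kTopL 140 f -24 u 59 | kTopL 160 f -8 u 63 | 
kFrontL 20 f -84 u 58 | kFrontL 50 f -60 u 63 | kFrontL 76 f -40 u 68 | kFrontL 100 f -21 u 72 | kFrontL 120 f -6 u 76 | kFrontL 140 f 10 u 79 | kFrontL 160 f 25 u 83 | 
kTopR 20 f -120 u -107 | kTopR 50 f -96 u -97 | kTopR 76 f -75 u -88 | kTopR 100 f -56 u -80 | kTopR 120 f -39 u -73 | kTopR 140 f -23 u -67 | kTopR 160 f -7 u -60 | 
kFrontBotR 20 f -48 u -97 | kFrontBotR 50 f -25 u -88 | kFrontBotR 76 f -6 u -79 | kFrontBotR 100 f 12 u -71 | kFrontBotR 120 f 27 u -65 | kFrontBotR 140 f 42 u -58 | kFrontBotR 160 f 57 u -52 |
```

View pics/t5.png

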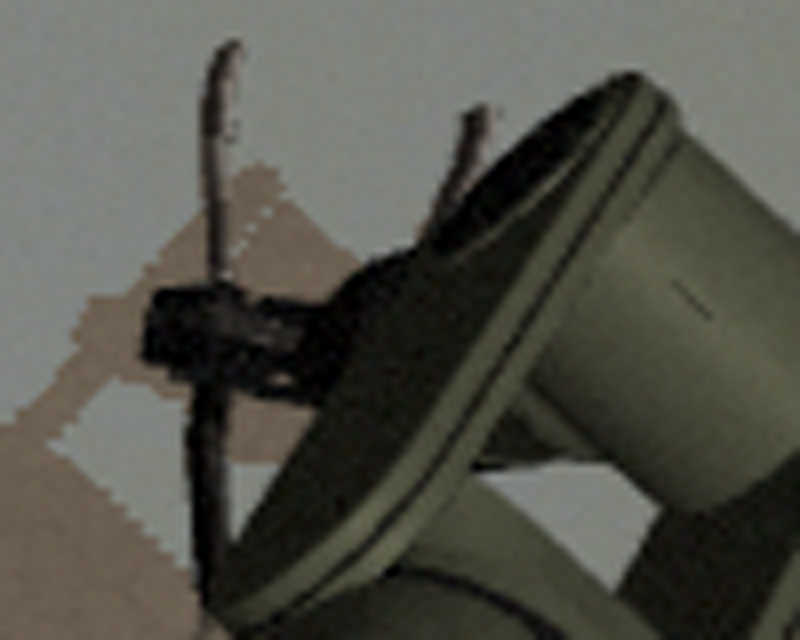

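```bash
python3 -m jog '[[[0,0,-0.1],[0,0,0],-1],[[0,0,-0.1],[0,0,0],-1],[[0,0,0],[0,0,0],-1],[[0,0,0],[0,0,0],-1]]'; python3 - <<'E'
from h import *
st()
im=arm.get_image("scene"); cv2.imwrite("pics/s6.png",cv2.resize(im[215:290,80:180,::-1],None,fx=8,fy=8,interpolation=cv2.INTER_CUBIC))
E
```

```text
time_s: 3.0
ee_pos: [467.3, -317.5, 15.0]
ee_rot: [-2.092, 0.253, 2.094]
ft_force: [-0.2, 0.1, 1.0]
opening: 1.005
t 3.0 pos [ 467.3 -317.5   15. ] toolx [-0.001  0.001 -1.   ] tooly ang -103.81 heading(mod180) -13.81 F [-0.2  0.1  1. ] open 1.005 q [-0.75  0.43  1.71 -0.    1.    1.06]
```

View pics/s6.png

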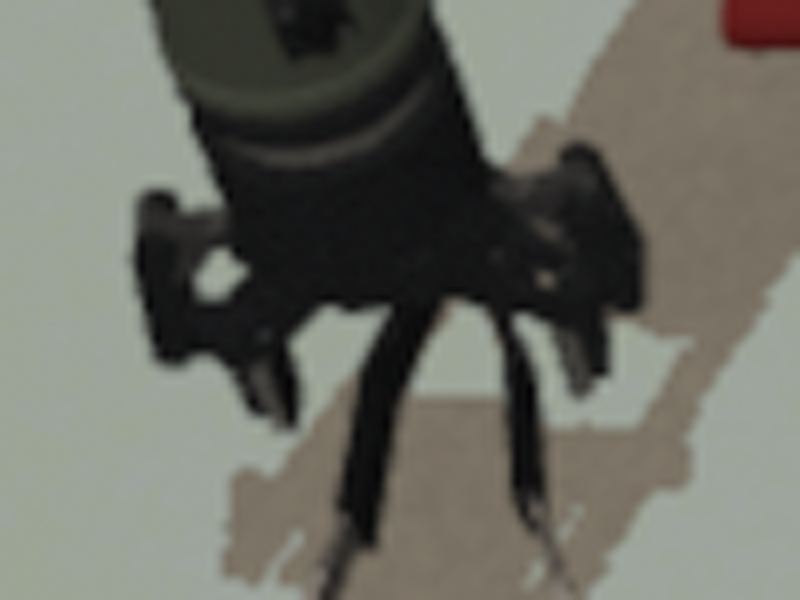

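```bash
python3 - <<'E'
from h import *
a=np.radians(-13.8);f=np.array([np.cos(a),np.sin(a),0]);u=np.array([-f[1],f[0],0])
for p in [(690,440),(685,485),(230,480),(225,578),(270,580),(580,510),(550,120),(695,335)]:
    X=px2w("scene",[np.array(p)/8+[80,215]-.45],0)[0]; Y=X-[467,-317.5,0]; print(p,X.round(0),"f %.0f u %.0f"%(Y@f,Y@u))
# both-shadow comparisons
a1=cv2.imread("pics/s5.png");a2=cv2.imread("pics/s6.png");print(np.abs(a1[380:,:].astype(int)-a2[380:,:]).mean(axis=(0,2)).reshape(-1,50).mean(1).round(1))
E
```

```text
(690, 440) [ 483. -248.    0.] f -2 u 72
(685, 485) [ 499. -253.    0.] f 16 u 70
(230, 480) [ 442. -390.    0.] f -7 u -77
(225, 578) [ 479. -398.    0.] f 31 u -75
(270, 580) [ 485. -385.    0.] f 33 u -61
(580, 510) [ 496. -287.    0.] f 21 u 36
(550, 120) [ 333. -261.    0.] f -144 u 23
(695, 335) [ 442. -236.    0.] f -44 u 73
[0.5 0.4 0.4 0.4 2.  8.9 1.7 0.6 0.7 0.4 0.6 3.7 0.8 0.2 0.2 0.2]
```

```bash
python3 -m jog '[[[0,0,-0.1],[0,0,0],-1],[[0,0,-0.1],[0,0,0],-1],[[0,0,0],[0,0,0],-1]]';python3 -m jog '[[[0,0,-0.05],[0,0,0],-1],[[0,0,0],[0,0,0],-1]]'; python3 -m jog '[[[0,0,-0.05],[0,0,0],-1],[[0,0,0],[0,0,0],-1]]'
```

```text
time_s: 3.3
ee_pos: [466.9, -317.3, 6.4]
ee_rot: [-2.092, 0.252, 2.094]
ft_force: [-0.0, -0.6, -0.3]
opening: 1.001
time_s: 3.47
ee_pos: [467.3, -317.6, 4.9]
ee_rot: [-2.093, 0.253, 2.094]
ft_force: [0.0, 0.2, 0.0]
opening: 0.999
time_s: 3.63
ee_pos: [467.4, -317.7, 3.1]
ee_rot: [-2.093, 0.253, 2.094]
ft_force: [-0.1, 0.8, -1.4]
opening: 1.001
```

```bash
python3 -m jog '[[[0,0,-0.05],[0,0,0],-1],[[0,0,0],[0,0,0],-1]]'; python3 -m jog '[[[0,0,-0.05],[0,0,0],-1],[[0,0,0],[0,0,0],-1]]';python3 -m jog '[[[0,0,-0.1],[0,0,0],-1],[[0,0,0],[0,0,0],-1],[[0,0,0],[0,0,0],-1]]'; python3 - <<'E'
from h import *
o,R=st()
im=arm.get_image("scene"); cv2.imwrite("pics/s7.png",cv2.resize(im[215:290,80:180,::-1],None,fx=8,fy=8,interpolation=cv2.INTER_CUBIC))
E
```

```text
time_s: 3.8
ee_pos: [467.4, -317.7, 1.1]
ee_rot: [-2.093, 0.253, 2.094]
ft_force: [-0.1, -0.8, 0.4]
opening: 1.002
time_s: 3.97
ee_pos: [467.4, -317.7, -0.9]
ee_rot: [-2.093, 0.253, 2.094]
ft_force: [-0.1, 0.5, -0.3]
opening: 1.0
time_s: 4.22
ee_pos: [467.3, -317.5, -5.0]
ee_rot: [-2.092, 0.253, 2.094]
ft_force: [-0.2, -0.5, -0.5]
opening: 0.997
t 4.22 pos [ 467.3 -317.5   -5. ] toolx [-0.001  0.001 -1.   ] tooly ang -103.81 heading(mod180) -13.81 F [-0.2 -0.5 -0.5] open 0.997 q [-0.75  0.47  1.72  0.    0.96  1.06]
```

View pics/s7.png

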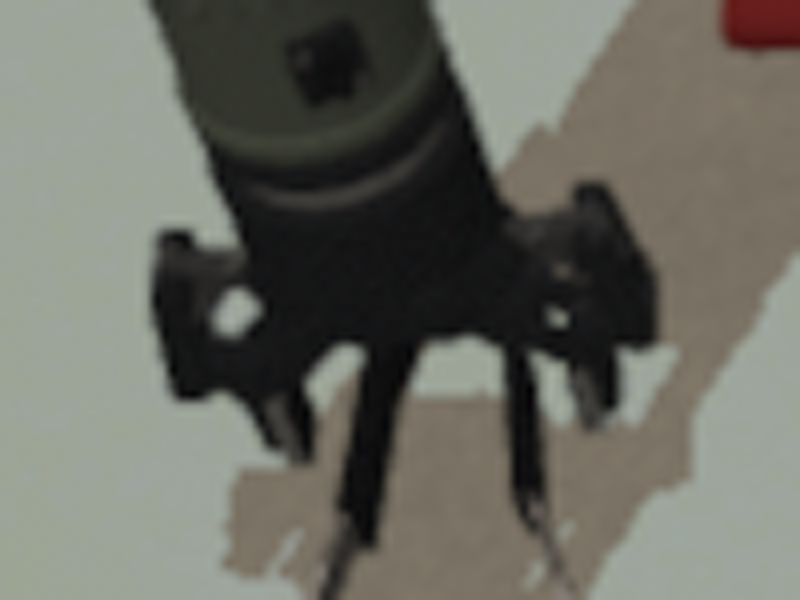

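The force stays at zero below reported z = 0, so the images are right. The reported z is about 36 mm below the true height, and I'll keep going down with the same checks.

```bash
python3 -m jog '[[[0,0,-0.1],[0,0,0],-1],[[0,0,-0.05],[0,0,0],-1],[[0,0,0],[0,0,0],-1]]';python3 -m jog '[[[0,0,-0.05],[0,0,0],-1],[[0,0,-0.05],[0,0,0],-1],[[0,0,0],[0,0,0],-1]]'; python3 -m jog '[[[0,0,-0.05],[0,0,0],-1],[[0,0,0],[0,0,0],-1],[[0,0,0],[0,0,0],-1]]'; python3 - <<'E'
from h import *
o,R=st()
im=arm.get_image("scene"); cv2.imwrite("pics/s8.png",cv2.resize(im[215:290,80:180,::-1],None,fx=8,fy=8,interpolation=cv2.INTER_CUBIC))
E
```

```text
time_s: 4.52
ee_pos: [467.1, -317.4, -11.3]
ee_rot: [-2.092, 0.253, 2.094]
ft_force: [-0.8, -0.1, 0.6]
opening: 1.0
time_s: 4.77
ee_pos: [467.3, -317.5, -15.1]
ee_rot: [-2.093, 0.253, 2.094]
ft_force: [-0.8, 0.3, 0.1]
opening: 1.0
time_s: 5.02
ee_pos: [467.4, -317.7, -16.8]
ee_rot: [-2.093, 0.253, 2.094]
ft_force: [-0.7, 1.0, 0.0]
opening: 0.998
t 5.02 pos [ 467.4 -317.7  -16.8] toolx [-0.  0. -1.] tooly ang -103.81 heading(mod180) -13.81 F [-0.7  1.   0. ] open 0.998 q [-0.75  0.49  1.72 -0.    0.94  1.06]
```

View pics/s8.png

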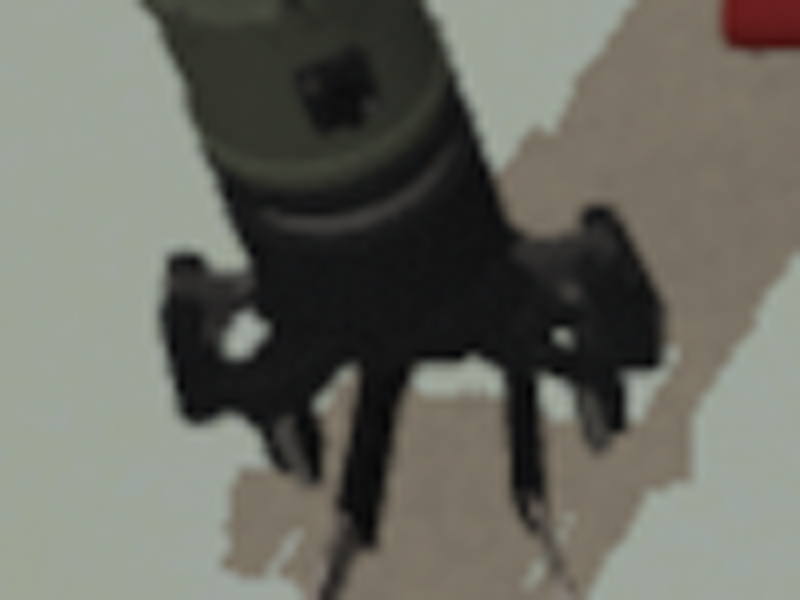

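```bash
python3 - <<'E'
from h import *
a=np.radians(-13.8);f=np.array([np.cos(a),np.sin(a),0]);u=np.array([-f[1],f[0],0])
for k,p in dict(tipL=(603,448),tipR=(308,480)).items():
  for z in(0,5,10,15,20,25,30):
    X=px2w("scene",[np.array(p)/8+[80,215]-.45],z)[0]-[467.4,-317.7,z]
    print(k,z,"f %.0f u %.0f"%(X@f,X@u),end=" | ")
  print()
E
```

```text
tipL 0 f -3 u 43 | tipL 5 f 1 u 44 | tipL 10 f 4 u 45 | tipL 15 f 7 u 46 | tipL 20 f 11 u 47 | tipL 25 f 14 u 48 | tipL 30 f 18 u 49 | 
tipR 0 f -4 u -51 | tipR 5 f -0 u -50 | tipR 10 f 3 u -49 | tipR 15 f 6 u -47 | tipR 20 f 10 u -46 | tipR 25 f 13 u -44 | tipR 30 f 17 u -43 |
```

```bash
python3 -m jog '[[[0,0,-0.05],[0,0,0],-1],[[0,0,-0.05],[0,0,0],-1],[[0,0,-0.05],[0,0,0],-1],[[0,0,0],[0,0,0],-1]]'; python3 -m jog '[[[0,0,0],[0,0,0],-0.6],[[0,0,0],[0,0,0],-0.4],[[0,0,0],[0,0,0],-0.27],[[0,0,0],[0,0,0],-0.27],[[0,0,0],[0,0,0],-0.27],[[0,0,0],[0,0,0],-0.27],[[0,0,0],[0,0,0],-0.27]]' 40; python3 - <<'E'
from h import *
o,R=st()
im=arm.get_image("scene"); cv2.imwrite("pics/s9.png",cv2.resize(im[215:310,80:180,::-1],None,fx=6,fy=6,interpolation=cv2.INTER_CUBIC))
im=arm.get_image("top"); cv2.imwrite("pics/t9.png",cv2.resize(im[155:260,380:480,::-1],None,fx=5.7,fy=5.7,interpolation=cv2.INTER_CUBIC))
E
```

```text
time_s: 5.4
ee_pos: [467.2, -317.5, -23.2]
ee_rot: [-2.092, 0.253, 2.094]
ft_force: [-0.1, -0.2, 0.6]
opening: 1.004
time_s: 5.98
ee_pos: [470.3, -319.4, -17.8]
ee_rot: [-2.1, 0.256, 2.089]
ft_force: [-3.6, 4.3, 22.8]
opening: 0.64
t 5.98 pos [ 470.3 -319.4  -17.8] toolx [ 0.005 -0.003 -1.   ] tooly ang -103.8 heading(mod180) -13.8 F [-3.6  4.3 22.8] open 0.64 q [-0.75  0.49  1.72  0.    0.93  1.06]
```

View pics/s9.png

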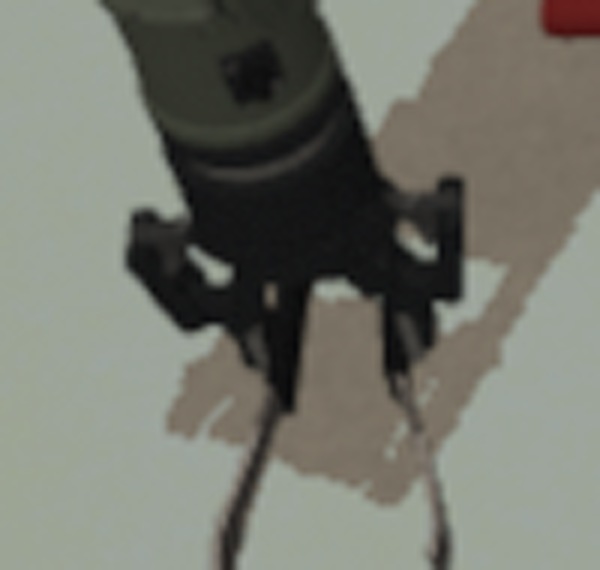

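View pics/t9.png

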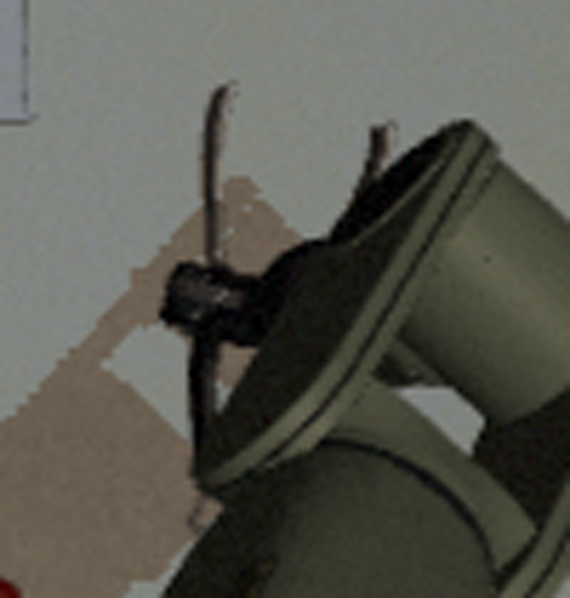

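```bash
python3 -m jog '[[[0,0,0.06],[0,0,0],-0.27],[[0,0,0.07],[0,0,0],-0.27],[[0,0,0],[0,0,0],-0.27],[[0,0,0],[0,0,0],-0.27]]'; python3 -m jog '[[[0,0,0.03],[0,0,0],-0.27],[[0,0,0],[0,0,0],-0.27],[[0,0,0],[0,0,0],-0.27]]'
```

```text
time_s: 6.42
ee_pos: [467.3, -317.6, -17.7]
ee_rot: [-2.093, 0.253, 2.094]
ft_force: [-0.5, -0.1, 1.7]
opening: 0.638
time_s: 6.67
ee_pos: [467.1, -317.5, -16.8]
ee_rot: [-2.092, 0.253, 2.094]
ft_force: [-0.1, 0.2, -2.0]
opening: 0.638
```

```bash
python3 -m jog '[[[0,0,0],[0,0,0],-0.22],[[0,0,0],[0,0,0],-0.22],[[0,0,0.1],[0,0,0],-0.22],[[0,0,0.2],[0,0,0],-0.22],[[0,0,0.3],[0,0,0],-0.22],[[0,0,0.4],[0,0,0],-0.22],[[0,0,0.4],[0,0,0],-0.22],[[0,0,0.3],[0,0,0],-0.22],[[0,0,0.2],[0,0,0],-0.22],[[0,0,0.1],[0,0,0],-0.22],[[0,0,0],[0,0,0],-0.22],[[0,0,0],[0,0,0],-0.22]]'; python3 - <<'E'
from h import *
o,R=st()
im=arm.get_image("scene"); cv2.imwrite("pics/s10.png",cv2.resize(im[200:320,60:200,::-1],None,fx=5,fy=5,interpolation=cv2.INTER_CUBIC))
im=arm.get_image("top"); cv2.imwrite("pics/t10.png",cv2.resize(im[145:260,380:490,::-1],None,fx=5,fy=5,interpolation=cv2.INTER_CUBIC))
E
```

```text
time_s: 7.67
ee_pos: [467.3, -317.6, 63.6]
ee_rot: [-2.093, 0.253, 2.094]
ft_force: [0.0, 0.1, -1.9]
opening: 0.607
t 7.67 pos [ 467.3 -317.6   63.6] toolx [-0.  0. -1.] tooly ang -103.81 heading(mod180) -13.81 F [ 0.   0.1 -1.9] open 0.607 q [-0.75  0.36  1.69  0.    1.09  1.06]
```

View pics/s10.png

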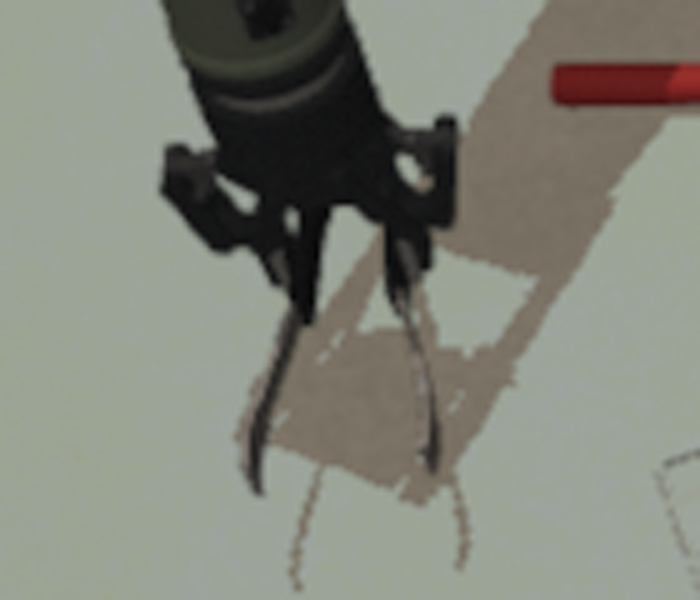

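View pics/t10.png

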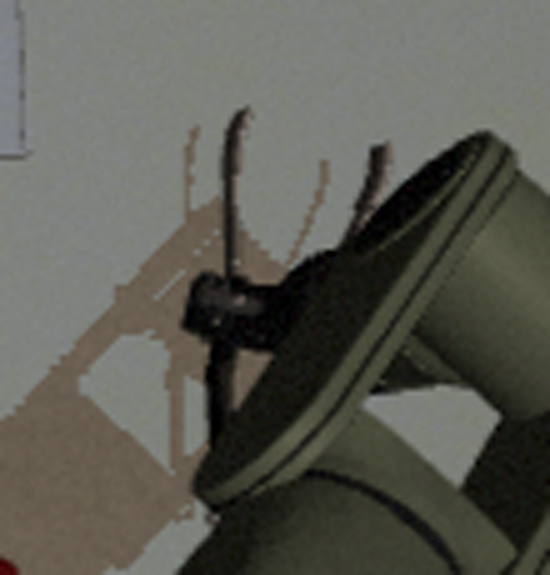

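The tongs are held level and the weight shows as −1.9 N. I'll triangulate the jaw tips for their pose relative to the TCP.

```bash
cat >> h.py <<'E'
def tri(ps,pt):
    A,b=np.zeros((3,3)),np.zeros(3); L=[]
    for n,p in(("scene",ps),("top",pt)):
        _,_,_,E=cal(n); o=E[:3,3]; d=px2w(n,p,0)[0]-o; d/=np.linalg.norm(d); M=np.eye(3)-np.outer(d,d); A+=M;b+=M@o; L.append((o,M))
    X=np.linalg.solve(A,b); return X,[np.linalg.norm(M@(X-o)).round(1) for o,M in L]
E
python3 - <<'E'
from h import *
s=lambda p:np.array(p)/5+[60,200]-.4
t=lambda p:np.array(p)/5+[380,145]-.4
L,e1=tri(s((433,470)),t((245,110)));R,e2=tri(s((258,490)),t((383,148)))
print(L.round(1),e1,R.round(1),e2)
T=np.array([467.3,-317.6,63.6]);m=(L+R)/2;d=L-R
print("mid rel TCP",(m-T).round(1),"gap",np.linalg.norm(d).round(1),"perp heading",np.degrees(np.arctan2(-d[0],d[1])).round(1),"mid heading",np.degrees(np.arctan2(*(m-T)[[1,0]])).round(1))
E
```

```text
[ 596.4 -306.9   93.3] [np.float64(0.7), np.float64(0.7)] [ 575.6 -384.3   91.8] [np.float64(1.1), np.float64(1.1)]
mid rel TCP [118.7 -28.   28.9] gap 80.1 perp heading -15.0 mid heading -13.3
```

```bash
python3 -m jog '[[[0.1,0.2,0],[0,0,0.1],-0.22],[[0.15,0.4,0],[0,0,0.15],-0.22],[[0.2,0.6,0],[0,0,0.2],-0.22],[[0.22,0.8,0],[0,0,0.2],-0.22],[[0.25,0.9,0],[0,0,0.25],-0.22],[[0.25,0.9,0],[0,0,0.25],-0.22],[[0.25,0.9,0],[0,0,0.25],-0.22],[[0.25,0.9,0],[0,0,0.25],-0.22],[[0.25,0.8,0],[0,0,0.25],-0.22],[[0.2,0.6,0],[0,0,0.2],-0.22],[[0.15,0.3,0],[0,0,0.15],-0.22],[[0.1,0.14,0],[0,0,0.05],-0.22]]'; python3 -m jog '[[[0,0,0],[0,0,0],-0.22],[[0,0,0],[0,0,0],-0.22],[[0,0,0],[0,0,0],-0.22]]'; python3 - <<'E'
from h import *
o,R=st()
im=arm.get_image("scene"); cv2.imwrite("pics/s11.png",cv2.resize(im[190:340,180:350,::-1],None,fx=4.5,fy=4,interpolation=cv2.INTER_CUBIC))
im=arm.get_image("top"); cv2.imwrite("pics/t11.png",cv2.resize(im[110:250,255:400,::-1],None,fx=4,fy=4,interpolation=cv2.INTER_CUBIC))
E
```

```text
time_s: 8.77
ee_pos: [562.3, -17.8, 63.1]
ee_rot: [2.219, 0.005, -2.221]
ft_force: [-0.4, -0.9, -0.8]
opening: 0.607
time_s: 9.02
ee_pos: [561.9, -21.5, 63.5]
ee_rot: [-2.22, 0.002, 2.222]
ft_force: [0.1, 0.2, -1.6]
opening: 0.606
t 9.02 pos [561.9 -21.5  63.5] toolx [-0.001 -0.    -1.   ] tooly ang -90.1 heading(mod180) -0.1 F [ 0.1  0.2 -1.6] open 0.606 q [-0.19  0.35  1.7  -0.    1.09  1.38]
```

View pics/s11.png

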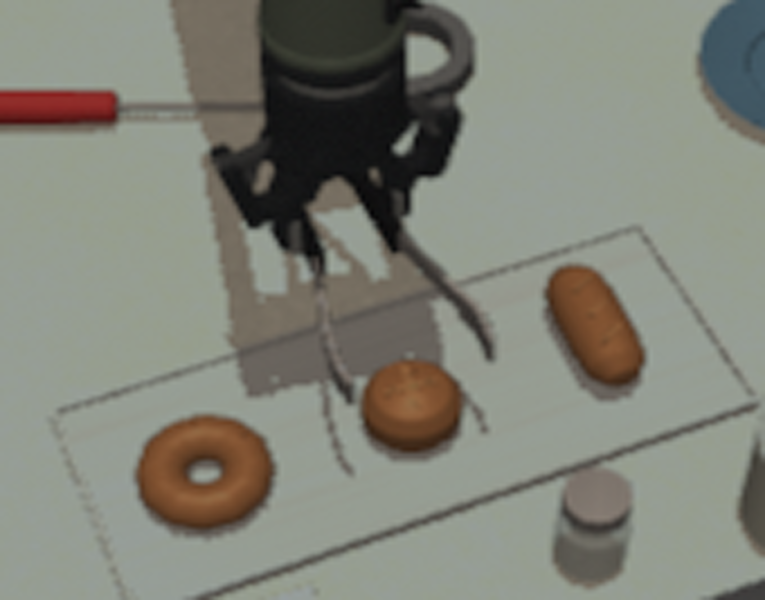

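View pics/t11.png

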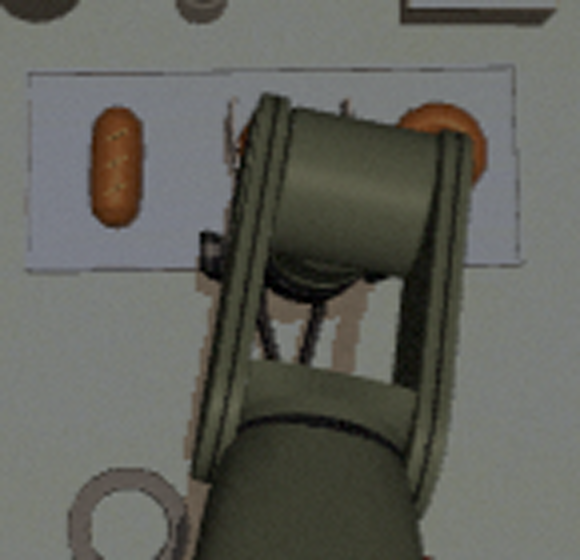

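```bash
python3 - <<'E'
from h import *
s=lambda p:np.array(p)/np.array([4.5,4])+[180,190]-.4
L=px2w("scene",s((352,400)),92.5)[0];R=px2w("scene",s((491,357)),92.5)[0]
print(L.round(1),R.round(1),((L+R)/2).round(1))
print("tip L top", px2w("top",np.array((347,102))/4+[255,110]-.4,92.5), px2w("top",np.array((232,102))/4+[255,110]-.4,92.5))
im=arm.get_image("scene")[:,:,::-1].copy()
hsv=cv2.cvtColor(im,cv2.COLOR_BGR2HSV);m=cv2.inRange(hsv,(3,110,40),(22,255,255));m[:, :255]=0;m[:,290:]=0;m[:275]=0;m[:307]=m[:307]
c=max(cv2.findContours(m,0,1)[0],key=cv2.contourArea);(x,y,w,h)=cv2.boundingRect(c);print(x,y,w,h)
for z in(21,27,33): print(z,px2w("scene",[(x,y+h/2),(x+w-1,y+h/2),(x+w/2,y+h/2)],z).round(1).tolist())
E
```

```text
[683.4 -61.7  92.5] [683.3  17.2  92.5] [683.3 -22.2  92.5]
tip L top [[684.77941155 -62.65491049  92.5       ]] [[684.28189459  18.67678942  92.5       ]]
261 280 21 23
21 [[650.6, -42.6, 21.0], [669.4, 4.0, 21.0], [660.5, -18.1, 21.0]]
27 [[654.0, -43.8, 27.0], [672.7, 2.6, 27.0], [663.8, -19.5, 27.0]]
33 [[657.4, -45.0, 33.0], [676.0, 1.1, 33.0], [667.1, -20.8, 33.0]]
```

```bash
python3 -m jog '[[[0.02,0.04,-0.1],[0,0,0],-0.22],[[0,0,-0.2],[0,0,0],-0.22],[[0,0,-0.3],[0,0,0],-0.22],[[0,0,-0.3],[0,0,0],-0.22],[[0,0,-0.2],[0,0,0],-0.22],[[0,0,0],[0,0,0],-0.22],[[0,0,0],[0,0,0],-0.22]]'; python3 - <<'E'
from h import *
o,R=st()
im=arm.get_image("scene"); cv2.imwrite("pics/s12.png",cv2.resize(im[190:340,180:350,::-1],None,fx=4.5,fy=4,interpolation=cv2.INTER_CUBIC))
E
```

```text
time_s: 9.75
ee_pos: [562.0, -18.4, 18.3]
ee_rot: [-2.218, -0.0, 2.224]
ft_force: [0.2, -0.5, -1.6]
opening: 0.614
t 9.75 pos [562.  -18.4  18.3] toolx [-0.003  0.001 -1.   ] tooly ang -90.01 heading(mod180) -0.01 F [ 0.2 -0.5 -1.6] open 0.614 q [-0.19  0.42  1.72 -0.    1.    1.38]
```

View pics/s12.png

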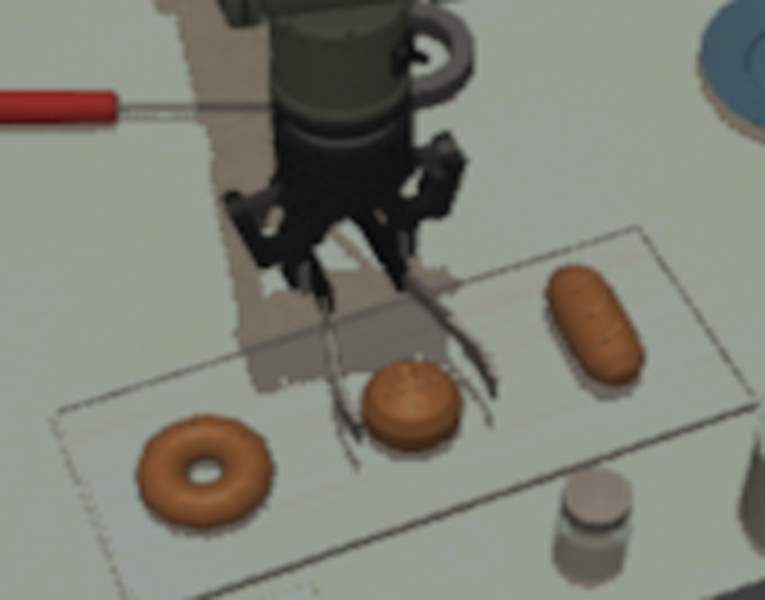

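```bash
python3 -m jog '[[[0,0,-0.15],[0,0,0],-0.22],[[0,0,-0.2],[0,0,0],-0.22],[[0,0,-0.15],[0,0,0],-0.22],[[0,0,0],[0,0,0],-0.22],[[0,0,0],[0,0,0],-0.22]]'; python3 - <<'E'
from h import *
o,R=st()
im=arm.get_image("scene"); cv2.imwrite("pics/s13.png",cv2.resize(im[230:330,220:320,::-1],None,fx=6,fy=6,interpolation=cv2.INTER_CUBIC))
E
```

```text
time_s: 10.22
ee_pos: [562.4, -18.5, -1.0]
ee_rot: [-2.219, -0.0, 2.223]
ft_force: [-0.2, -0.4, -0.8]
opening: 0.611
t 10.22 pos [562.4 -18.5  -1. ] toolx [-0.002  0.    -1.   ] tooly ang -90.01 heading(mod180) -0.01 F [-0.2 -0.4 -0.8] open 0.611 q [-0.19  0.46  1.72  0.    0.97  1.38]
```

View pics/s13.png

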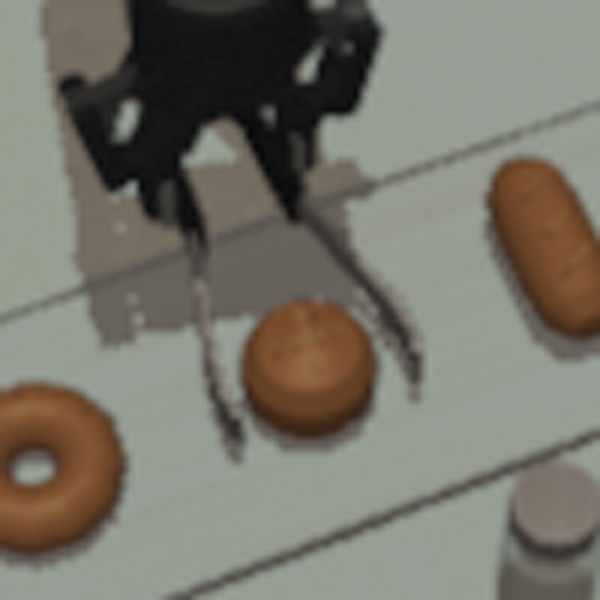

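```bash
python3 -m jog '[[[0,0,0],[0,0,0],-0.15],[[0,0,0],[0,0,0],-0.08],[[0,0,0],[0,0,0],-0.03],[[0,0,0],[0,0,0],0.03],[[0,0,0],[0,0,0],0.1],[[0,0,0],[0,0,0],0.2],[[0,0,0],[0,0,0],0.3],[[0,0,0],[0,0,0],0.3],[[0,0,0],[0,0,0],0.3]]' 30; python3 - <<'E'
from h import *
o,R=st()
im=arm.get_image("scene"); cv2.imwrite("pics/s14.png",cv2.resize(im[230:330,220:320,::-1],None,fx=6,fy=6,interpolation=cv2.INTER_CUBIC))
E
```

```text
time_s: 11.02
ee_pos: [563.5, -18.7, 0.1]
ee_rot: [-2.222, 0.0, 2.221]
ft_force: [0.2, 0.1, 0.4]
opening: 0.486
t 11.02 pos [ 5.635e+02 -1.870e+01  1.000e-01] toolx [ 0.001 -0.    -1.   ] tooly ang -90.01 heading(mod180) -0.01 F [0.2 0.1 0.4] open 0.486 q [-0.19  0.45  1.72  0.    0.96  1.38]
```

View pics/s14.png

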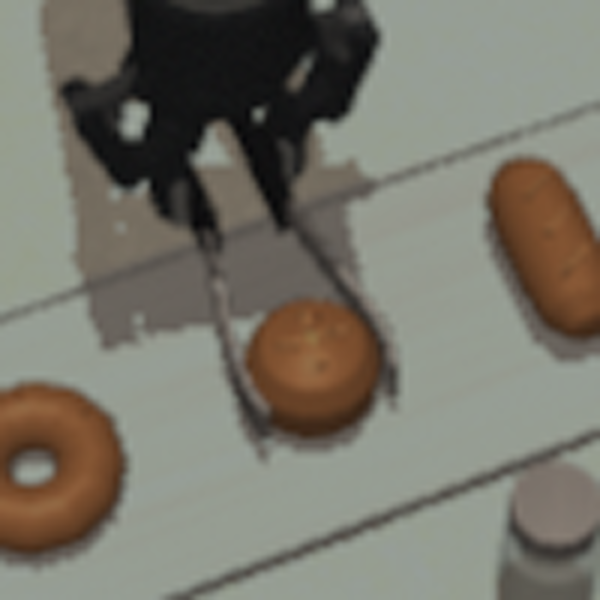

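```bash
python3 -m jog '[[[0,0,0.05],[0,0,0],0.3],[[0,0,0.1],[0,0,0],0.3],[[0,0,0.2],[0,0,0],0.3],[[0,0,0.3],[0,0,0],0.3],[[0,0,0.3],[0,0,0],0.3],[[0,0,0.3],[0,0,0],0.3],[[0,0,0.2],[0,0,0],0.3],[[0,0,0.1],[0,0,0],0.3],[[0,0,0],[0,0,0],0.3],[[0,0,0],[0,0,0],0.3]]'; python3 - <<'E'
from h import *
o,R=st()
im=arm.get_image("scene"); cv2.imwrite("pics/s15.png",cv2.resize(im[190:330,190:340,::-1],None,fx=4,fy=4,interpolation=cv2.INTER_CUBIC))
E
```

```text
time_s: 11.9
ee_pos: [563.2, -18.6, 62.1]
ee_rot: [-2.222, 0.0, 2.221]
ft_force: [-0.4, 0.0, -2.1]
opening: 0.489
t 11.9 pos [563.2 -18.6  62.1] toolx [ 0. -0. -1.] tooly ang -90.01 heading(mod180) -0.01 F [-0.4  0.  -2.1] open 0.489 q [-0.19  0.36  1.7  -0.    1.08  1.38]
```

View pics/s15.png

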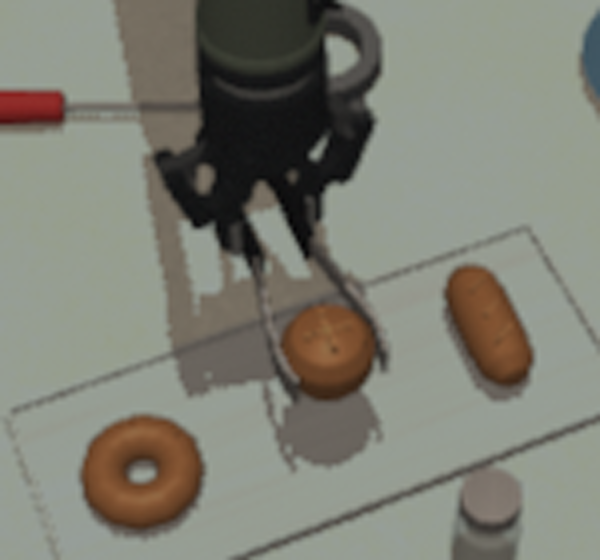

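```bash
python3 -m jog '[[[0,0,0.1],[0,0,0],0.3],[[0,0,0.25],[0,0,0],0.3],[[0,0,0.4],[0,0,0],0.3],[[0,0.1,0.4],[0,0,0],0.3],[[-0.1,0.2,0.4],[0,0,0],0.3],[[-0.15,0.3,0.3],[0,0,0],0.3],[[-0.2,0.4,0.2],[0,0,0],0.3],[[-0.25,0.5,0.1],[0,0,0],0.3],[[-0.25,0.5,0.1],[0,0,0],0.3],[[-0.25,0.5,0],[0,0,0],0.3],[[-0.25,0.5,0],[0,0,0],0.3],[[-0.25,0.5,0],[0,0,0],0.3]]'; python3 -m jog '[[[-0.25,0.5,0],[0,0,0],0.3],[[-0.25,0.5,0],[0,0,0],0.3],[[-0.25,0.5,0],[0,0,0],0.3],[[-0.25,0.5,0],[0,0,0],0.3],[[-0.25,0.5,0],[0,0,0],0.3],[[-0.25,0.5,0],[0,0,0],0.3],[[-0.25,0.5,0],[0,0,0],0.3],[[-0.25,0.5,0],[0,0,0],0.3],[[-0.25,0.5,0],[0,0,0],0.3],[[-0.2,0.4,0],[0,0,0],0.3],[[-0.15,0.3,0],[0,0,0],0.3],[[-0.1,0.2,0],[0,0,0],0.3]]'; python3 -m jog '[[[0,0.1,0],[0,0,0],0.3],[[0,0,0],[0,0,0],0.3],[[0,0,0],[0,0,0],0.3],[[0,0,0],[0,0,0],0.3]]';  python3 - <<'E'
from h import *
o,R=st()
im=arm.get_image("scene"); cv2.imwrite("pics/s16.png",im[:,:,::-1])
im=arm.get_image("top"); cv2.imwrite("pics/t16.png",im[:,:,::-1])
E
```

```text
time_s: 12.95
ee_pos: [494.6, 122.3, 152.5]
ee_rot: [-2.222, 0.0, 2.221]
ft_force: [-0.3, 0.9, -2.7]
opening: 0.489
time_s: 13.95
ee_pos: [386.3, 338.7, 152.3]
ee_rot: [2.221, 0.002, -2.221]
ft_force: [0.4, 0.3, -1.1]
opening: 0.486
time_s: 14.28
ee_pos: [387.6, 340.7, 151.8]
ee_rot: [-2.221, 0.002, 2.221]
ft_force: [0.1, -0.6, -1.4]
opening: 0.485
t 14.28 pos [387.6 340.7 151.8] toolx [ 0. -0. -1.] tooly ang -90.06 heading(mod180) -0.06 F [ 0.1 -0.6 -1.4] open 0.485 q [ 0.55  0.15  1.75 -0.    1.24  2.13]
```

View pics/s16.png

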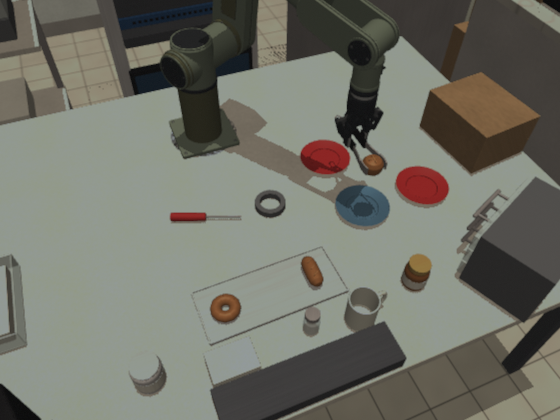

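View pics/t16.png

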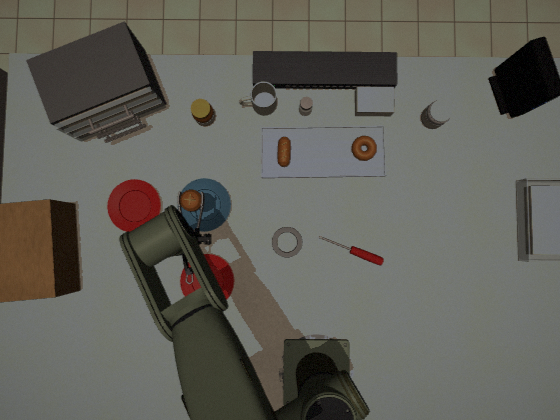

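The roll is held above the blue plate: scene about (373,164), top about (190,200). I'll triangulate its height and its offset from the plate's middle.

```bash
python3 - <<'E'
from h import *
def cen(f,roi):
    im=cv2.imread(f);h=cv2.cvtColor(im,cv2.COLOR_BGR2HSV);m=cv2.inRange(h,(3,110,40),(22,255,255));k=np.zeros_like(m);a,b,c,d=roi;k[b:d,a:c]=m[b:d,a:c]
    c=max(cv2.findContours(k,0,1)[0],key=cv2.contourArea);x,y,w,hh=cv2.boundingRect(c);print(x,y,w,hh);return (x+(w-1)/2,y+(hh-1)/2)
s=cen("pics/s16.png",(355,145,395,180));t=cen("pics/t16.png",(170,185,215,215))
X,e=tri(s,t);print("roll",X.round(1),e)
# plate from ellipse fit in top original & scene: blue contour
for n in("scene0","top0","scene16","top16"):
    im=cv2.imread("pics/"+n.replace("scene1","s1").replace("top1","t1")+".png");h=cv2.cvtColor(im,cv2.COLOR_BGR2HSV);m=cv2.inRange(h,(95,70,40),(115,255,255))
    a,b,c,d=(320,170,400,240) if n[0]=="s" else (160,165,250,250)
    k=np.zeros_like(m);k[b:d,a:c]=m[b:d,a:c];c=max(cv2.findContours(k,0,1)[0],key=cv2.contourArea);c=cv2.convexHull(c)
    el=cv2.fitEllipse(c);nn="scene" if n[0]=="s" else "top";print(n,np.round(el[0],1),px2w(nn,[el[0]],16).round(1))
E
```

```text
363 154 21 21
180 190 21 21
roll [489.7 341.9 182.7] [np.float64(1.4), np.float64(1.4)]
scene0 [362.2 205.3] [[488.1 335.   16. ]]
top0 [203.6 204.5] [[491.3 336.6  16. ]]
scene16 [362.2 205.2] [[488.1 335.   16. ]]
top16 [203.8 204.3] [[492.1 336.1  16. ]]
```

```bash
python3 -m jog '[[[0,-0.06,0],[0,0,0],0.3],[[0,-0.07,0],[0,0,0],0.3],[[0,0,0],[0,0,0],0.3],[[0,0,0],[0,0,0],0.3],[[0,0,0],[0,0,0],0.3],[[0,0,0],[0,0,0],0.3],[[0,0,0],[0,0,0],0.3],[[0,0,0],[0,0,0],0.3]]';  python3 - <<'E'
from h import *
o,R=st()
im=arm.get_image("scene"); cv2.imwrite("pics/s17.png",cv2.resize(im[90:240,300:450,::-1],None,fx=4,fy=4,interpolation=cv2.INTER_CUBIC))
E
```

```text
time_s: 15.05
ee_pos: [387.1, 336.3, 151.8]
ee_rot: [-2.221, -0.0, 2.221]
ft_force: [-0.4, 0.1, -2.2]
opening: 0.485
t 15.05 pos [387.1 336.3 151.8] toolx [ 0.  0. -1.] tooly ang -90.0 heading(mod180) 0.0 F [-0.4  0.1 -2.2] open 0.485 q [ 0.55  0.14  1.76 -0.    1.24  2.12]
```

View pics/s17.png

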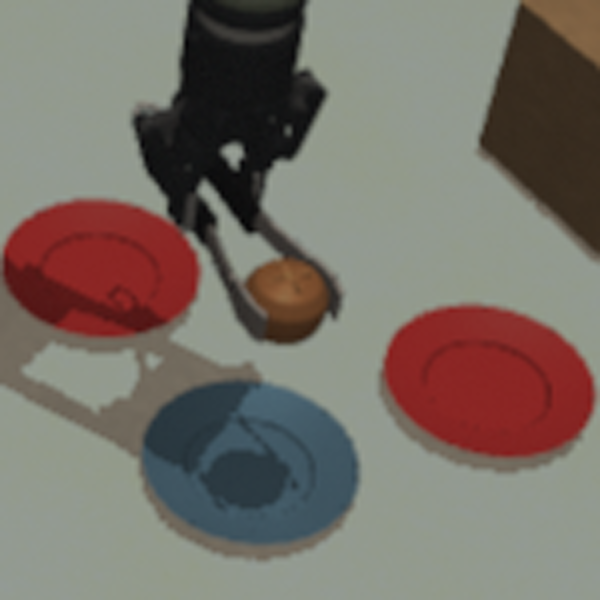

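The roll is firmly in the jaws, and its shadow falls near the middle of the blue plate, at about (248,477) in the crop.

```bash
python3 -c "from workcell import arm;print(arm.sign_off())"
```

```text
the job is handed in; nothing more can be done
None
```

The roll is held in the tongs over the middle of the blue plate, and I signed off in that pose at about 15 s of the 51 s limit.

I picked up the tongs half squeezed, lowered the open jaws over the roll, closed them with 30 N and carried the roll across.

**Last checks**
- **Position:** the roll triangulated at about (490, 342, 183) mm with the plate centre near (490, 336). I then moved it about 5 mm in y to centre it. I checked that move only from the arm's reading and a picture, without triangulating again.
- **Height:** the underside of the roll is about 145 mm above the plate.
- **Grip:** the opening held steady at 0.485, and the roll looked secure in the last picture.
- **Other things:** the plate measured within 1 mm of where it started. In the last pictures the bun and the bagel look unmoved.

**What disagreed**
- **Height reading:** the arm's reported z was about 36 mm lower than the height seen by both cameras. Contact with the table confirmed the cameras, so I worked from the images.
- **Table contact:** the fingertips pressed on the table with about 23 N when closing on the tongs. I relieved it straight away by raising the arm, and it stayed under the 40 N limit.
- **Grip width:** the outside width with the roll held read about 41 mm, against the 44 mm expected.

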